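Point out two stray items among moulded rings and call for help

TASK

A smooth steel ring gauge and a roll of black tape have been left among the white toothed moulded rings on the bench mat. Point each one out to the line leader, first the gauge and then the tape: with the fingers pointing straight down, hold the fingertips two or three centimetres above the middle of it, without touching it, and stay there for two seconds. Travel well above the white rings so that none of them is pointed at by mistake, touch neither them nor the two strays, and only after both have been shown press the red call button fully down, where it latches, and back off.

Things in the scene. Friction and masses are not known exactly. Their poses are not given: they have to be found in the camera images.
- gauge: steel ring gauge, a plain smooth ring of pale grey metal that can look almost white in bright light; told from the white rings by its thick wall (about 10 mm) and lack of teeth; 60 mm across, 16 mm high, lying flat and loose; origin at the centre of its underside, z up
- tape: roll of black tape, 62 mm across, 19 mm high, lying flat and loose; origin at the centre of its underside, z up
- ring_1: one of four alike white moulded rings with a thin wall and a toothed upper edge, 64 mm across, 18 mm high, lying flat and loose; origin at the centre of its underside, z up
- ring_2: one of four alike white moulded rings with a thin wall and a toothed upper edge, 64 mm across, 18 mm high, lying flat and loose; origin at the centre of its underside, z up
- ring_3: one of four alike white moulded rings with a thin wall and a toothed upper edge, 64 mm across, 18 mm high, lying flat and loose; origin at the centre of its underside, z up
- ring_4: one of four alike white moulded rings with a thin wall and a toothed upper edge, 64 mm across, 18 mm high, lying flat and loose; origin at the centre of its underside, z up
- lever_press: arbor press standing still at the right of the bench, an obstacle only: base 322 x 176 mm, column and head to 0.58 m high and 150 mm wide, a lever that leans towards the robot up to 1 m high; origin at the bench top. An arm that starts beside it should draw back towards its own base before it swings left to the parts
- call_button_top (a point): centre of the top of the red mushroom button (38 mm across) on a grey call box 104 x 80 x 45 mm that is fixed to the bench to the left of the parts, with a small amber lamp beside the button, centred 47 mm from it and 64 mm above the bench. The button's top stands about 71 mm above the bench when up; it goes straight down
- call_button (a joint): travel of the call button: 0 is up, 0.007 m is fully down. It resists with about 3 N, has no spring and stays where it is pushed to
There are look-alikes about, which are no part of the job. What is shaped like the part that bears call_button_top but green or pink is not meant.

How it is judged:
By the outcome, as a careful person would: the job done as asked, in the order asked, and still so for the second after the job is handed in, with the robot touching nothing.
It also fails if it takes over 51 s, if anything falls off the work surface, if the arm or the gripper's body presses on something with over 40 N, if the wrist force passes 120 N, or if a joint passes its speed limit or range.

ROBOT

A 6-joint arm with a two-finger parallel gripper is mounted at the origin on a cart in front of the work surface, level with it; the furniture and walls round the work are solid. World frame = base frame: x ahead of the robot, y to its left, z up, the work surface at z = 0. Lengths are in mm, angles in rad, forces in N, time in s.
With the tool pointing down it reaches from about 350 to 775 mm from the base axis. Payload 7.3 kg.
Tool frame: the origin (TCP) lies between the finger pads, 19 mm behind the fingertips; this is the grasp point; z points along the fingers, y is the line along which they close (so a half turn about z gives the same grasp; the last joint's range is limited). The gripper opens to 92 mm and grips with 3 to 60 N. Pads are 19 mm wide; open, the fingers measure 130 mm over their backs; the gripper's body (75 mm by 190 mm) begins 47 mm behind the grasp point.
Start: joints at [-1.322, 0.342, 1.524, -0, 1.275, -0.146], TCP at [201.95, -484.623, 245.541] pointing down, gripper open.
Joint ranges: [-2.53, 2.53], [-0.77, 2.02], [0.04, 2.7], [-1, 4.14], [0.28, 2.66], [-3.11, 3.11]. Speed limits (rad/s): [2.57, 2.57, 3.14, 3.14, 3.14, 3.14].

INTERFACE

Orientations are given as [roll, pitch, yaw] about the fixed x, y, z axes, in that order (R = Rz(yaw) Ry(pitch) Rx(roll)).
In Python, from plant import bot gives the robot as it stands. The module is installed in compiled form; this text tells all that it offers.
- The arm moves only by the tool carry_out, never from a script. Its argument "plan" is a list of rows, each an object of numbers: "tx", "ty", "tz": the shift along the world's x, y, z in mm; "rx", "ry", "rz": the turn, a rotation vector about the world's x, y, z in rad. A call has 1 to 12 rows; each row shifts and turns the commanded pose from where the row before left it; what a row does not reach is not made up. A row lasts 1/10 s, in which the tool goes at most 50 mm and 8.59 degrees, less where a joint would pass 70% of its speed; a pose out of reach is approached as far as the arm can. A call with a gripper value outside its range is refused whole. "gripper" is the closure, from 0 (fully open) to 1 (shut), set as the call begins (left out, the last holds). The fingers move at their own pace and stop on an object; the grip force is fixed at half the most. Time passes only in rows, so rows that do not move let the fingers close. It gives the time, the measured TCP pose, the force, the opening and the grip force at its end, in the units of the state.
- bot.get_obs(): the state, without advancing time (a new reading comes with each control period).
- bot.capture(name): name is "scene" or "top" or "wrist"; returns the picture (400x640x3 uint8, red, green, blue); there is no depth.
- bot.camera_model(name): a dict with "camera_matrix" (3x3 intrinsics, pixels), "R" (3x3) and "t" (3): a world point X has camera coordinates R X + t. Camera axes: x right, y down, z forward; pixel columns grow to the right and rows downward; lengths in mm; the calibration is good to about 2 mm. The wrist camera is an equidistant fisheye: a pixel r from the principal point sees the ray r / f radians off the axis. A picture is of the moment at which its call begins: read the wrist's pose just before it. camera_model takes no time and is no camera call; for the wrist camera it gives the pose at the moment of the call.
- bot.close_job(): hands the job in; it is judged then, once.
The state is a dict: "time": time; "joint_positions": joint angles; "dq": joint speeds; "tau": joint torques, N m; "tool_pos": TCP position; "tcp_rot": TCP orientation; "contact_force": force on the tool from outside, world axes, zero at the start; "moment": the same for the moment, N m; "grip_width": finger opening in mm; "finger_force": force on a finger pad.
Only numpy, scipy, OpenCV 4.12 (cv2) and the standard library are available. Lean on these libraries where they do the work, as an engineer would, in place of code of your own. Each camera call takes 0.05 s, during which the arm holds its last target. There are 200 camera calls.

## Working session

There is one attempt and no reset: what is moved stays moved. The work goes in short steps, Python scripts to look and compute and a tool call to move; the robot and the scene stay as the last step left them, time stands still between calls to the robot, and variables do not carry over. Pictures are saved under pics/ and viewed, at most 10 in all, crops included, and the job is handed in when it is done.

Besides the shell and the picture viewer there is one more tool, called after "Call:" as name(argument=value, ...), one argument or row to a line, values as JSON. carry_out: Moves the arm, as the interface text tells. Its arguments: {"type":"object","properties":{"plan":{"type":"array"},"gripper":{"type":"number"}},"required":["plan"]}

```bash
mkdir -p pics; python3 - <<'E'
from plant import bot
import cv2
o=bot.get_obs();print({k:o[k] for k in('time','tool_pos','tcp_rot','grip_width')})
for n in('top','scene'):
    im=bot.capture(n);cv2.imwrite(f'pics/{n}0.png',im[:,:,::-1]);m=bot.camera_model(n);print(n,m)
E
```

```text
{'time': 0.0, 'tool_pos': array([ 201.84371109, -484.22695458,  244.84747834]), 'tcp_rot': array([-3.14006426e+00, -2.13763011e-04,  3.94772610e-01]), 'grip_width': 91.80280526708282}
top {'camera_matrix': array([[461.76582038,   0.        , 318.9951302 ],
       [  0.        , 461.76582038, 195.49400642],
       [  0.        ,   0.        ,   1.        ]]), 'R': array([[-0.0075497 , -0.9998462 ,  0.01582952],
       [-0.99474763,  0.00589337, -0.10218815],
       [ 0.10207914, -0.01651786, -0.99463913]]), 't': array([ -74.10530778,  448.54187322, 1879.69761192])}
scene {'camera_matrix': array([[373.63433006,   0.        , 321.04576577],
       [  0.        , 373.63433006, 195.57653328],
       [  0.        ,   0.        ,   1.        ]]), 'R': array([[-0.72407621, -0.68959924,  0.01290469],
       [-0.30285252,  0.30107264, -0.90423206],
       [ 0.61967249, -0.65864114, -0.42684641]]), 't': array([ 269.43644381,  222.93901426, 1181.06605036])}
```

View pics/top0.png

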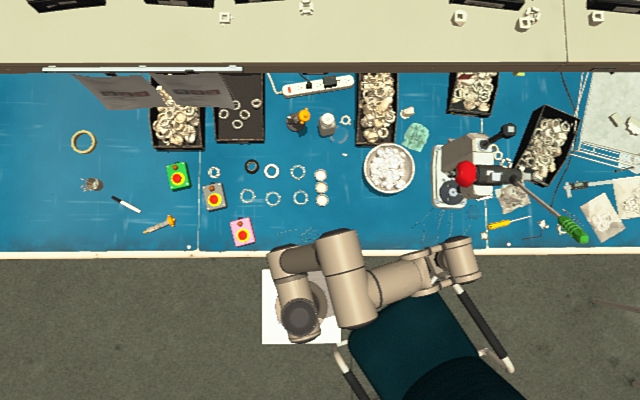

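View pics/scene0.png

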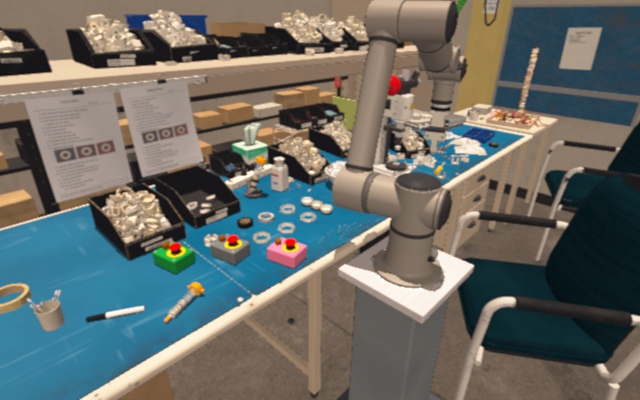

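The top view shows the tape at about (252,166), five pale rings around (247–299, 171–198) and the grey call box at (214,197). The green and pink boxes are decoys. I'll magnify this area to pick out the gauge.

```bash
cat > h.py <<'E'
import numpy as np
def cast(m,u,v,z):
    R,t=m['R'],m['t'];d=R.T@np.linalg.inv(m['camera_matrix'])@[u,v,1];c=-R.T@t
    return (c+d*(z-c[2])/d[2]).round(1)
E
python3 - <<'E'
from plant import bot
import cv2
from h import *
m=bot.camera_model('top')
for n,u,v,z in[('tape',252,166,15),('a',270,171,15),('b',299,171,15),('c',247,196,15),('d',274,198,15),('e',299,198,15),('btn',215,196,70),('bottle',327,125,100),('orange',300,120,100),('caps',321,188,15)]:print(n,cast(m,u,v,z))
im=cv2.imread('pics/top0.png')[145:225,190:340];cv2.imwrite('pics/c0.png',cv2.resize(im,None,fx=5,fy=5,interpolation=cv2.INTER_CUBIC))
E
```

```text
tape [573.8 200.4  15. ]
a [552.4 125.6  15. ]
b [551.8   5.1  15. ]
c [448.6 220.1  15. ]
d [439.6 108.7  15. ]
e [439.    5.5  15. ]
btn [443.7 340.3  70. ]
bottle [ 724.8 -110.2  100. ]
orange [745.7  -1.8 100. ]
caps [480.1 -85.8  15. ]
```

View pics/c0.png

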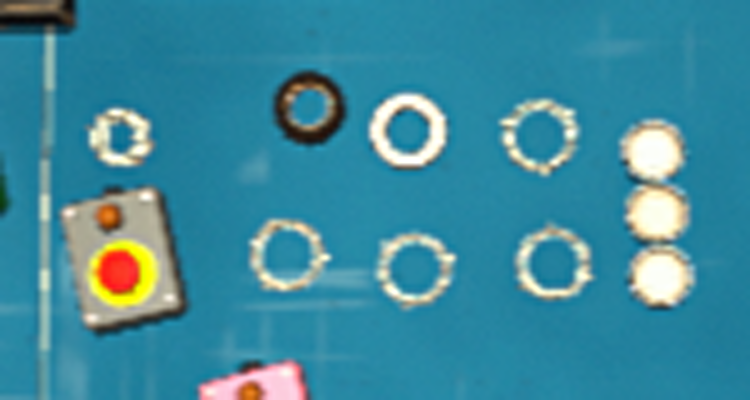

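Gauge: the thick plain ring at crop (408,131). Tape is at crop (309,107) and the red button at (122,272). I'll draw the arm back, then swing left with the fingers closed.

Call:
carry_out(
  plan=[
    {"tx":-17,"ty":40},
    {"tx":-17,"ty":40},
    {"tx":-17,"ty":40},
    {"tx":36,"ty":19},
    {"tx":36,"ty":19},
    {"tx":36,"ty":19},
    {"tx":30,"ty":35},
    {"tx":30,"ty":35},
    {"tx":30,"ty":35},
    {"tx":16,"ty":44},
    {"tx":16,"ty":44},
    {"tx":16,"ty":44},
  ],
  gripper=1,
)

```text
invalid input at $.plan[0]: expected keys tx, ty, tz, rx, ry, rz
```

```bash
python3 - <<'E'
from plant import bot
import cv2
from h import *
m=bot.camera_model('top')
for n,x,y,z in[('gauge',408,131,14),('tape',309,107,17),('btn',122,272,71)]:print(n,cast(m,189.6+x/5,144.6+y/5,z))
o=bot.get_obs();print(o['time'],o['tool_pos'],o['tcp_rot'],o['grip_width'],o['joint_positions'],o['contact_force'])
im=bot.capture('wrist');cv2.imwrite('pics/w0.png',im[:,:,::-1])
E
```

```text
gauge [553.4 120.7  14. ]
tape [573.5 202.6  17. ]
btn [431.6 343.9  71. ]
0.1 [ 201.87837903 -484.29262971  244.92194701] [-3.14025372e+00 -1.91231045e-04  3.94815070e-01] 91.98506567060201 [-1.32197477e+00  3.42672931e-01  1.52487042e+00 -5.83763210e-06
  1.27540181e+00 -1.45991936e-01] [-0.29606584 -0.84503223 -0.09004532]
```

View pics/w0.png

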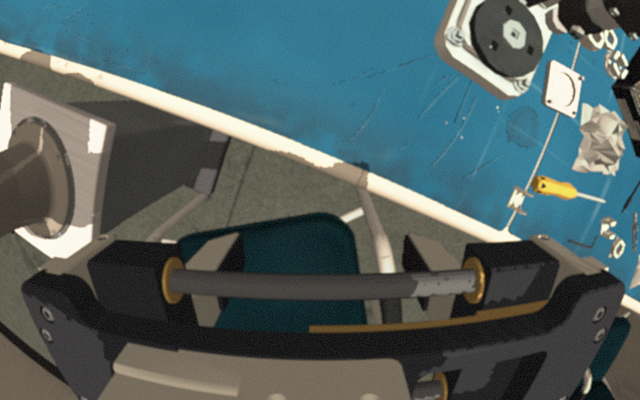

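The call was refused because every row needs all six keys, so nothing moved. The wrist view still shows the start position, with the bench edge and the press base at the upper right.

Call:
carry_out(
  plan=[
    {"tx":-17,"ty":40,"tz":0,"rx":0,"ry":0,"rz":0},
    {"tx":-17,"ty":40,"tz":0,"rx":0,"ry":0,"rz":0},
    {"tx":-17,"ty":40,"tz":0,"rx":0,"ry":0,"rz":0},
    {"tx":36,"ty":19,"tz":0,"rx":0,"ry":0,"rz":0},
    {"tx":36,"ty":19,"tz":0,"rx":0,"ry":0,"rz":0},
    {"tx":36,"ty":19,"tz":0,"rx":0,"ry":0,"rz":0},
    {"tx":30,"ty":35,"tz":0,"rx":0,"ry":0,"rz":0},
    {"tx":30,"ty":35,"tz":0,"rx":0,"ry":0,"rz":0},
    {"tx":30,"ty":35,"tz":0,"rx":0,"ry":0,"rz":0},
    {"tx":16,"ty":44,"tz":0,"rx":0,"ry":0,"rz":0},
    {"tx":16,"ty":44,"tz":0,"rx":0,"ry":0,"rz":0},
    {"tx":16,"ty":44,"tz":0,"rx":0,"ry":0,"rz":0},
  ],
  gripper=1,
)

```text
time: 1.35
tool_pos: [397.2, -68.7, 245.5]
tcp_rot: [3.142, 0.0, 0.395]
contact_force: [0.7, -0.5, 0.5]
grip_width: 2.1
finger_force: 0.0
```

```bash
python3 - <<'E'
from plant import bot
o=bot.get_obs();print(o['time'],o['tool_pos'],o['tcp_rot'],o['grip_width'],o['joint_positions'],o['contact_force'])
E
```

```text
1.35 [397.18589251 -68.71000403 245.46692964] [3.14156956e+00 6.43448916e-05 3.94655176e-01] 2.066558729965181 [-3.61942304e-01  1.16530201e-01  1.82514620e+00 -6.54131272e-05
  1.19994718e+00  8.14222554e-01] [ 0.73778602 -0.45465145  0.52072374]
```

Call:
carry_out(
  plan=[
    {"tx":26,"ty":31.5,"tz":0,"rx":0,"ry":0,"rz":0},
    {"tx":26,"ty":31.5,"tz":0,"rx":0,"ry":0,"rz":0},
    {"tx":26,"ty":31.5,"tz":0,"rx":0,"ry":0,"rz":0},
    {"tx":26,"ty":31.5,"tz":0,"rx":0,"ry":0,"rz":0},
    {"tx":26,"ty":31.5,"tz":0,"rx":0,"ry":0,"rz":0},
    {"tx":26,"ty":31.5,"tz":0,"rx":0,"ry":0,"rz":0},
    {"tx":0,"ty":0,"tz":0,"rx":0,"ry":0,"rz":0},
    {"tx":0,"ty":0,"tz":0,"rx":0,"ry":0,"rz":0},
  ],
)

```text
time: 2.15
tool_pos: [552.6, 118.8, 244.6]
tcp_rot: [-3.141, 0.002, 0.396]
contact_force: [-0.9, 0.1, 0.0]
grip_width: 0.2
finger_force: 0.0
```

```bash
python3 - <<'E'
from plant import bot
import cv2, numpy as np
o=bot.get_obs();print(o['time'],o['tool_pos'])
m=bot.camera_model('wrist');im=bot.capture('wrist');cv2.imwrite('pics/w1.png',im[:,:,::-1])
np.savez('w1.npz',**m);print(m)
E
```

```text
2.15 [552.64408862 118.8489399  244.58819848]
{'camera_matrix': array([[309.70691629,   0.        , 322.86861695],
       [  0.        , 309.70691629, 199.64453341],
       [  0.        ,   0.        ,   1.        ]]), 'R': array([[ 0.38570496, -0.92262107, -0.00142829],
       [-0.88341925, -0.36976209,  0.28783056],
       [-0.26608666, -0.1097559 , -0.95768029]]), 't': array([-102.67094233,  496.43518833,  549.58693748])}
```

View pics/w1.png

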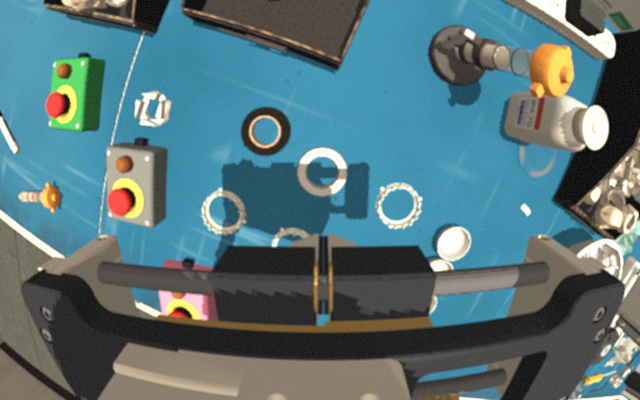

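The wrist view shows the smooth, thick-walled gauge at (322,172), the tape at (266,131) and the red button on the grey box at (121,200). Everything matches the top view.

```bash
python3 - <<'E'
import numpy as np,cv2
m=np.load('w1.npz');K,R,t=m['camera_matrix'],m['R'],m['t'];im=cv2.imread('pics/w1.png');h=cv2.cvtColor(im,cv2.COLOR_BGR2HSV)
c=-R.T@t
def cast(u,v,z):
    p=np.array([u-K[0,2],v-K[1,2]])/K[0,0];r=np.hypot(*p)
    d=R.T@np.r_[p/r*np.sin(r),np.cos(r)];return (c+d*(z-c[2])/d[2]).round(1)
def blob(mask,x,y,w,z,n):
    s=mask[y-w:y+w,x-w:x+w].astype(np.uint8);cs,_=cv2.findContours(s,cv2.RETR_EXTERNAL,cv2.CHAIN_APPROX_NONE)
    e=max(cs,key=cv2.contourArea);(a,b),r,_=cv2.fitEllipse(e);u,v=a+x-w,b+y-w;print(n,u,v,r,cast(u,v,z))
blob(h[...,1]<110,322,172,32,14,'gauge')
blob((h[...,2]<75),266,131,32,17,'tape')
blob((h[...,1]>170)&((h[...,0]<8)|(h[...,0]>172)),121,200,24,70,'btn')
E
```

```text
gauge 321.80963134765625 171.47212409973145 (50.48761749267578, 51.10044860839844) [554.3 121.8  14. ]
tape 265.3543453216553 130.7877902984619 (45.921051025390625, 47.65095138549805) [575.1 203.3  17. ]
btn 119.86028671264648 201.4943561553955 (21.744728088378906, 25.29012680053711) [437.7 345.1  70. ]
```

Call:
carry_out(
  plan=[
    {"tx":1,"ty":1,"tz":-37,"rx":0,"ry":0,"rz":0},
    {"tx":0,"ty":0,"tz":-37,"rx":0,"ry":0,"rz":0},
    {"tx":0,"ty":0,"tz":-37,"rx":0,"ry":0,"rz":0},
    {"tx":0,"ty":0,"tz":-30,"rx":0,"ry":0,"rz":0},
    {"tx":0,"ty":0,"tz":-20,"rx":0,"ry":0,"rz":0},
    {"tx":0,"ty":0,"tz":-15,"rx":0,"ry":0,"rz":0},
    {"tx":0,"ty":0,"tz":-8,"rx":0,"ry":0,"rz":0},
    {"tx":0,"ty":0,"tz":0,"rx":0,"ry":0,"rz":0},
    {"tx":0,"ty":0,"tz":0,"rx":0,"ry":0,"rz":0},
  ],
)

```text
time: 3.1
tool_pos: [554.2, 118.9, 62.4]
tcp_rot: [3.141, -0.001, 0.394]
contact_force: [0.4, 0.1, 0.7]
grip_width: 0.1
finger_force: 0.0
```

Call:
carry_out(
  plan=[
    {"tx":0,"ty":2.5,"tz":-3,"rx":0,"ry":0,"rz":0},
    {"tx":0,"ty":0,"tz":0,"rx":0,"ry":0,"rz":0},
    {"tx":0,"ty":0,"tz":0,"rx":0,"ry":0,"rz":0},
    {"tx":0,"ty":0,"tz":0,"rx":0,"ry":0,"rz":0},
    {"tx":0,"ty":0,"tz":0,"rx":0,"ry":0,"rz":0},
    {"tx":0,"ty":0,"tz":0,"rx":0,"ry":0,"rz":0},
    {"tx":0,"ty":0,"tz":0,"rx":0,"ry":0,"rz":0},
    {"tx":0,"ty":0,"tz":0,"rx":0,"ry":0,"rz":0},
    {"tx":0,"ty":0,"tz":0,"rx":0,"ry":0,"rz":0},
    {"tx":0,"ty":0,"tz":0,"rx":0,"ry":0,"rz":0},
    {"tx":0,"ty":0,"tz":0,"rx":0,"ry":0,"rz":0},
    {"tx":0,"ty":0,"tz":0,"rx":0,"ry":0,"rz":0},
  ],
)

```text
time: 4.3
tool_pos: [554.0, 121.9, 58.5]
tcp_rot: [3.141, 0.0, 0.395]
contact_force: [0.1, 0.6, -0.3]
grip_width: 0.3
finger_force: 0.0
```

Call:
carry_out(
  plan=[
    {"tx":0,"ty":0,"tz":0,"rx":0,"ry":0,"rz":0},
    {"tx":0,"ty":0,"tz":0,"rx":0,"ry":0,"rz":0},
    {"tx":0,"ty":0,"tz":0,"rx":0,"ry":0,"rz":0},
    {"tx":0,"ty":0,"tz":0,"rx":0,"ry":0,"rz":0},
    {"tx":0,"ty":0,"tz":0,"rx":0,"ry":0,"rz":0},
    {"tx":0,"ty":0,"tz":0,"rx":0,"ry":0,"rz":0},
    {"tx":0,"ty":0,"tz":0,"rx":0,"ry":0,"rz":0},
    {"tx":0,"ty":0,"tz":0,"rx":0,"ry":0,"rz":0},
    {"tx":0,"ty":0,"tz":0,"rx":0,"ry":0,"rz":0},
    {"tx":0,"ty":0,"tz":0,"rx":0,"ry":0,"rz":0},
    {"tx":0,"ty":0,"tz":0,"rx":0,"ry":0,"rz":0},
    {"tx":0,"ty":0,"tz":0,"rx":0,"ry":0,"rz":0},
  ],
)

```text
time: 5.5
tool_pos: [553.9, 121.9, 58.6]
tcp_rot: [3.141, 0.0, 0.395]
contact_force: [0.9, -0.8, 0.3]
grip_width: 0.3
finger_force: 0.0
```

Call:
carry_out(
  plan=[
    {"tx":0,"ty":0,"tz":0,"rx":0,"ry":0,"rz":0},
    {"tx":0,"ty":0,"tz":0,"rx":0,"ry":0,"rz":0},
    {"tx":0,"ty":0,"tz":0,"rx":0,"ry":0,"rz":0},
    {"tx":0,"ty":0,"tz":0,"rx":0,"ry":0,"rz":0},
    {"tx":0,"ty":0,"tz":35,"rx":0,"ry":0,"rz":0},
    {"tx":0,"ty":0,"tz":35,"rx":0,"ry":0,"rz":0},
    {"tx":0,"ty":0,"tz":35,"rx":0,"ry":0,"rz":0},
    {"tx":7,"ty":27,"tz":0,"rx":0,"ry":0,"rz":0},
    {"tx":7,"ty":27,"tz":0,"rx":0,"ry":0,"rz":0},
    {"tx":7,"ty":27,"tz":0,"rx":0,"ry":0,"rz":0},
    {"tx":0,"ty":0,"tz":0,"rx":0,"ry":0,"rz":0},
    {"tx":0,"ty":0,"tz":0,"rx":0,"ry":0,"rz":0},
  ],
)

```text
time: 6.7
tool_pos: [574.6, 203.1, 163.2]
tcp_rot: [3.141, 0.001, 0.396]
contact_force: [0.6, 0.4, -0.6]
grip_width: 0.2
finger_force: 0.0
```

Call:
carry_out(
  plan=[
    {"tx":0,"ty":0,"tz":-30,"rx":0,"ry":0,"rz":0},
    {"tx":0,"ty":0,"tz":-30,"rx":0,"ry":0,"rz":0},
    {"tx":0,"ty":0,"tz":-25,"rx":0,"ry":0,"rz":0},
    {"tx":0,"ty":0,"tz":-17,"rx":0,"ry":0,"rz":0},
    {"tx":0,"ty":0,"tz":0,"rx":0,"ry":0,"rz":0},
    {"tx":0,"ty":0,"tz":0,"rx":0,"ry":0,"rz":0},
    {"tx":0,"ty":0,"tz":0,"rx":0,"ry":0,"rz":0},
  ],
)

```text
time: 7.4
tool_pos: [575.8, 202.6, 62.9]
tcp_rot: [3.141, -0.002, 0.394]
contact_force: [-0.2, -0.0, 0.8]
grip_width: 0.2
finger_force: 0.0
```

Now I'll hold over the tape. Fingertips are about 43–44 mm up, roughly 24 mm above its top.

Call:
carry_out(
  plan=[
    {"tx":0,"ty":0,"tz":0,"rx":0,"ry":0,"rz":0},
    {"tx":0,"ty":0,"tz":0,"rx":0,"ry":0,"rz":0},
    {"tx":0,"ty":0,"tz":0,"rx":0,"ry":0,"rz":0},
    {"tx":0,"ty":0,"tz":0,"rx":0,"ry":0,"rz":0},
    {"tx":0,"ty":0,"tz":0,"rx":0,"ry":0,"rz":0},
    {"tx":0,"ty":0,"tz":0,"rx":0,"ry":0,"rz":0},
    {"tx":0,"ty":0,"tz":0,"rx":0,"ry":0,"rz":0},
    {"tx":0,"ty":0,"tz":0,"rx":0,"ry":0,"rz":0},
    {"tx":0,"ty":0,"tz":0,"rx":0,"ry":0,"rz":0},
    {"tx":0,"ty":0,"tz":0,"rx":0,"ry":0,"rz":0},
    {"tx":0,"ty":0,"tz":0,"rx":0,"ry":0,"rz":0},
    {"tx":0,"ty":0,"tz":0,"rx":0,"ry":0,"rz":0},
  ],
)

```text
time: 8.6
tool_pos: [574.9, 202.9, 61.5]
tcp_rot: [3.142, 0.0, 0.395]
contact_force: [-0.1, 0.9, 0.4]
grip_width: 0.4
finger_force: 0.0
```

Call:
carry_out(
  plan=[
    {"tx":0,"ty":0,"tz":0,"rx":0,"ry":0,"rz":0},
    {"tx":0,"ty":0,"tz":0,"rx":0,"ry":0,"rz":0},
    {"tx":0,"ty":0,"tz":0,"rx":0,"ry":0,"rz":0},
    {"tx":0,"ty":0,"tz":0,"rx":0,"ry":0,"rz":0},
    {"tx":0,"ty":0,"tz":0,"rx":0,"ry":0,"rz":0},
    {"tx":0,"ty":0,"tz":0,"rx":0,"ry":0,"rz":0},
    {"tx":0,"ty":0,"tz":0,"rx":0,"ry":0,"rz":0},
    {"tx":0,"ty":0,"tz":0,"rx":0,"ry":0,"rz":0},
    {"tx":0,"ty":0,"tz":0,"rx":0,"ry":0,"rz":0},
    {"tx":0,"ty":0,"tz":0,"rx":0,"ry":0,"rz":0},
    {"tx":0,"ty":0,"tz":0,"rx":0,"ry":0,"rz":0},
    {"tx":0,"ty":0,"tz":0,"rx":0,"ry":0,"rz":0},
  ],
)

```text
time: 9.8
tool_pos: [575.0, 202.8, 61.5]
tcp_rot: [3.141, -0.0, 0.395]
contact_force: [-0.5, -0.2, -0.8]
grip_width: 0.3
finger_force: 0.0
```

Call:
carry_out(
  plan=[
    {"tx":0,"ty":0,"tz":0,"rx":0,"ry":0,"rz":0},
    {"tx":0,"ty":0,"tz":0,"rx":0,"ry":0,"rz":0},
    {"tx":0,"ty":0,"tz":40,"rx":0,"ry":0,"rz":0},
    {"tx":0,"ty":0,"tz":40,"rx":0,"ry":0,"rz":0},
    {"tx":0,"ty":0,"tz":40,"rx":0,"ry":0,"rz":0},
    {"tx":-25,"ty":28,"tz":0,"rx":0,"ry":0,"rz":0},
    {"tx":-25,"ty":28,"tz":0,"rx":0,"ry":0,"rz":0},
    {"tx":-25,"ty":28,"tz":0,"rx":0,"ry":0,"rz":0},
    {"tx":-25,"ty":20,"tz":0,"rx":0,"ry":0,"rz":0},
    {"tx":0,"ty":0,"tz":0,"rx":0,"ry":0,"rz":0},
    {"tx":0,"ty":0,"tz":0,"rx":0,"ry":0,"rz":0},
  ],
)

```text
time: 10.9
tool_pos: [474.7, 307.3, 181.8]
tcp_rot: [3.141, -0.0, 0.396]
contact_force: [0.3, 0.6, 0.6]
grip_width: 0.5
finger_force: 0.0
```

```bash
python3 - <<'E'
from plant import bot
import cv2, numpy as np
o=bot.get_obs();print(o['time'],o['tool_pos'])
m=bot.camera_model('wrist');im=bot.capture('wrist');cv2.imwrite('pics/w2.png',im[:,:,::-1])
np.savez('w2.npz',**m)
E
```

```text
10.9 [474.73661769 307.25254667 181.77805525]
```

View pics/w2.png

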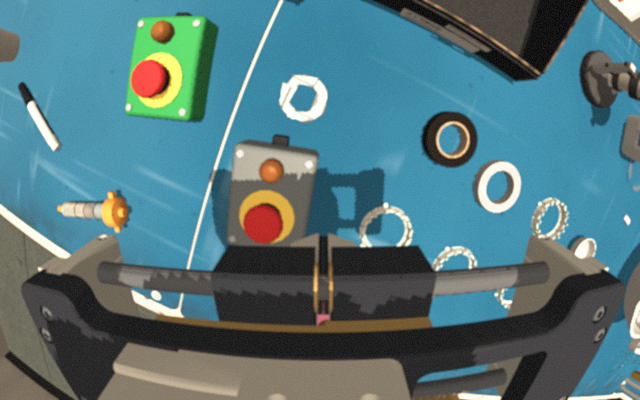

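The wrist view shows the red button top at (264,223) and the amber lamp at (271,171) on the grey box. The tape and gauge are undisturbed at (450,140) and (498,187).

```bash
python3 - <<'E'
import numpy as np,cv2
m=np.load('w2.npz');K,R,t=m['camera_matrix'],m['R'],m['t'];h=cv2.cvtColor(cv2.imread('pics/w2.png'),cv2.COLOR_BGR2HSV)
c=-R.T@t
def cast(u,v,z):
    p=np.array([u-K[0,2],v-K[1,2]])/K[0,0];r=np.hypot(*p)
    d=R.T@np.r_[p/r*np.sin(r),np.cos(r)];return (c+d*(z-c[2])/d[2]).round(1)
s=((h[...,1]>170)&((h[...,0]<6)|(h[...,0]>172)))[198:246,238:292].astype(np.uint8)
e=max(cv2.findContours(s,0,1)[0],key=cv2.contourArea);(a,b),r,_=cv2.fitEllipse(e);print(a+238,b+198,r,cast(a+238,b+198,69),cast(271,171,64))
E
```

```text
262.74241828918457 223.47640800476074 (36.52165222167969, 37.25946807861328) [436.2 349.2  69. ] [482.  358.8  64. ]
```

Call:
carry_out(
  plan=[
    {"tx":-19,"ty":20,"tz":0,"rx":0,"ry":0,"rz":0},
    {"tx":-19.5,"ty":20,"tz":0,"rx":0,"ry":0,"rz":0},
    {"tx":0,"ty":0,"tz":-30,"rx":0,"ry":0,"rz":0},
    {"tx":0,"ty":0,"tz":-30,"rx":0,"ry":0,"rz":0},
    {"tx":0,"ty":0,"tz":-15,"rx":0,"ry":0,"rz":0},
    {"tx":0,"ty":0,"tz":-7,"rx":0,"ry":0,"rz":0},
    {"tx":0,"ty":0,"tz":0,"rx":0,"ry":0,"rz":0},
    {"tx":0,"ty":0,"tz":0,"rx":0,"ry":0,"rz":0},
    {"tx":0,"ty":0,"tz":0,"rx":0,"ry":0,"rz":0},
  ],
)

```text
time: 11.85
tool_pos: [437.4, 347.0, 100.6]
tcp_rot: [-3.141, -0.002, 0.394]
contact_force: [0.4, 0.4, 0.0]
grip_width: 0.4
finger_force: 0.0
```

Call:
carry_out(
  plan=[
    {"tx":0,"ty":0,"tz":-3,"rx":0,"ry":0,"rz":0},
    {"tx":0,"ty":0,"tz":-3,"rx":0,"ry":0,"rz":0},
    {"tx":0,"ty":0,"tz":-3,"rx":0,"ry":0,"rz":0},
    {"tx":0,"ty":0,"tz":-2,"rx":0,"ry":0,"rz":0},
    {"tx":0,"ty":0,"tz":-2,"rx":0,"ry":0,"rz":0},
    {"tx":0,"ty":0,"tz":0,"rx":0,"ry":0,"rz":0},
  ],
)

```text
time: 12.45
tool_pos: [436.5, 346.9, 86.4]
tcp_rot: [3.142, -0.0, 0.395]
contact_force: [-0.3, 0.0, 1.3]
grip_width: 0.7
finger_force: 0.4
```

Starting to touch. I'll press on in 1 mm steps and watch the force.

Call:
carry_out(
  plan=[
    {"tx":0,"ty":0,"tz":-1,"rx":0,"ry":0,"rz":0},
    {"tx":0,"ty":0,"tz":-1,"rx":0,"ry":0,"rz":0},
    {"tx":0,"ty":0,"tz":0,"rx":0,"ry":0,"rz":0},
    {"tx":0,"ty":0,"tz":0,"rx":0,"ry":0,"rz":0},
  ],
)

```text
time: 12.85
tool_pos: [436.5, 346.9, 84.5]
tcp_rot: [3.142, -0.0, 0.395]
contact_force: [0.6, 0.4, 2.0]
grip_width: 0.5
finger_force: 0.8
```

Call:
carry_out(
  plan=[
    {"tx":0,"ty":0,"tz":-1,"rx":0,"ry":0,"rz":0},
    {"tx":0,"ty":0,"tz":0,"rx":0,"ry":0,"rz":0},
    {"tx":0,"ty":0,"tz":0,"rx":0,"ry":0,"rz":0},
  ],
)

```text
time: 13.15
tool_pos: [436.5, 346.9, 83.5]
tcp_rot: [3.142, -0.0, 0.395]
contact_force: [0.4, -0.3, 2.0]
grip_width: 0.5
finger_force: 0.9
```

Call:
carry_out(
  plan=[
    {"tx":0,"ty":0,"tz":-1,"rx":0,"ry":0,"rz":0},
    {"tx":0,"ty":0,"tz":0,"rx":0,"ry":0,"rz":0},
    {"tx":0,"ty":0,"tz":0,"rx":0,"ry":0,"rz":0},
  ],
)

```text
time: 13.45
tool_pos: [436.5, 347.0, 83.1]
tcp_rot: [3.142, -0.0, 0.395]
contact_force: [-2.2, -0.2, 6.3]
grip_width: 0.2
finger_force: 3.2
```

Call:
carry_out(
  plan=[
    {"tx":0,"ty":0,"tz":-0.5,"rx":0,"ry":0,"rz":0},
    {"tx":0,"ty":0,"tz":0,"rx":0,"ry":0,"rz":0},
    {"tx":0,"ty":0,"tz":0,"rx":0,"ry":0,"rz":0},
  ],
)

```text
time: 13.75
tool_pos: [436.5, 347.0, 83.0]
tcp_rot: [-3.142, -0.001, 0.395]
contact_force: [-1.3, -1.6, 9.7]
grip_width: 0.4
finger_force: 4.8
```

The button has bottomed: the force climbs while z stays put. One last small push, then I'll back off.

Call:
carry_out(
  plan=[
    {"tx":0,"ty":0,"tz":-0.7,"rx":0,"ry":0,"rz":0},
    {"tx":0,"ty":0,"tz":0,"rx":0,"ry":0,"rz":0},
    {"tx":0,"ty":0,"tz":0,"rx":0,"ry":0,"rz":0},
  ],
)

```text
time: 14.05
tool_pos: [436.6, 347.0, 82.9]
tcp_rot: [-3.142, -0.001, 0.395]
contact_force: [-3.7, -1.8, 14.1]
grip_width: 0.9
finger_force: 7.1
```

Call:
carry_out(
  plan=[
    {"tx":0,"ty":0,"tz":5,"rx":0,"ry":0,"rz":0},
    {"tx":0,"ty":0,"tz":20,"rx":0,"ry":0,"rz":0},
    {"tx":0,"ty":0,"tz":35,"rx":0,"ry":0,"rz":0},
    {"tx":0,"ty":0,"tz":35,"rx":0,"ry":0,"rz":0},
    {"tx":0,"ty":0,"tz":0,"rx":0,"ry":0,"rz":0},
    {"tx":0,"ty":0,"tz":0,"rx":0,"ry":0,"rz":0},
    {"tx":0,"ty":0,"tz":0,"rx":0,"ry":0,"rz":0},
    {"tx":0,"ty":0,"tz":0,"rx":0,"ry":0,"rz":0},
  ],
)

```text
time: 14.85
tool_pos: [435.8, 346.5, 174.8]
tcp_rot: [3.141, 0.003, 0.395]
contact_force: [0.3, 0.7, -0.0]
grip_width: 0.5
finger_force: 0.0
```

```bash
python3 - <<'E'
from plant import bot
o=bot.get_obs();print(o['time'],o['tool_pos'],o['contact_force'])
print(bot.close_job())
E
```

```text
14.85 [435.80337521 346.45864229 174.84819697] [ 0.34304766  0.66463603 -0.00651183]
the job is handed in; nothing more can be done
None
```

I pointed out the gauge and then the tape, each held for over 2 s with the fingertips about 24 mm above it, then pressed the red call button to its stop, backed off and handed the job in at 14.9 s; the hand-in returned no verdict.

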